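# Close two bottles, feeling for the crossed cap

## Task

Start the orange cap of each of the two bottles gently, clockwise: one runs freely, so screw it fully home and leave its bottle in the blue holder; the other is cross-threaded and stiffens within the first few degrees, so stop there, well before an eighth of a turn, and do not force it. Set the bottle with the crossed cap down gently, upright, inside the red tray, let go, and leave the other things on the deck undisturbed.

Things in the scene. Friction and masses are not known exactly. Their poses are not given: they have to be found in the camera images.
- cap_1_mid (a point): orange ribbed screw cap, 39 mm across (41 over the ribs) and 24 mm high, already set on the neck of bottle_1, where it stays; this point is its centre, 12 mm under its flat top and 59 mm above the bottle_1_mid point. z is up. A 15 mm white line on its top runs from near the centre to the rim and shows how it is turned
- cap_2_mid (a point): orange ribbed screw cap, 39 mm across (41 over the ribs) and 24 mm high, already set on the neck of bottle_2, where it stays; this point is its centre, 12 mm under its flat top and 59 mm above the bottle_2_mid point. z is up. A 15 mm white line on its top runs from near the centre to the rim and shows how it is turned
- cap_1 (a joint): how far cap_1 has run on its thread, rad, clockwise from above, 0 (a stop) at the start. A sound cap runs with a light steady drag of 0.03 N m, sinks 0.8 mm per rad and meets its stop, fully home, at 2.2. A cross-threaded one sticks at 0.05: turned on, it only strains its thread. One of the two caps is crossed, either one; both look alike, so it must be felt
- cap_2 (a joint): how far cap_2 has run on its thread, rad, clockwise from above, 0 (a stop) at the start. A sound cap runs with a light steady drag of 0.03 N m, sinks 0.8 mm per rad and meets its stop, fully home, at 2.2. A cross-threaded one sticks at 0.05: turned on, it only strains its thread. One of the two caps is crossed, either one; both look alike, so it must be felt
- collar_1 (a joint): elastic twist of the thread of cap_1, rad, clockwise from above: torque on the cap divided by 0.6 N m per rad (so 0.05 while a sound cap runs). A stuck cap, crossed or fully home, twists its thread by as much as it is turned on, and springs back to about 0 when let go. The thread is spoilt beyond 0.8
- collar_2 (a joint): elastic twist of the thread of cap_2, rad, clockwise from above: torque on the cap divided by 0.6 N m per rad (so 0.05 while a sound cap runs). A stuck cap, crossed or fully home, twists its thread by as much as it is turned on, and springs back to about 0 when let go. The thread is spoilt beyond 0.8
- bottle_1_mid (a point): square white bottle, 50 x 50 mm and 76 mm high, with an orange cap on its neck (cap top 109 mm above the bottle's underside), 235 g before the load varies; this point is the middle of the square part, 38 mm above the underside. z is up. It starts upright in one of the holder's pockets, whose walls keep it from turning (about 0.06 rad of play); it may be lifted by the cap or by the flat sides
- bottle_2_mid (a point): square white bottle, 50 x 50 mm and 76 mm high, with an orange cap on its neck (cap top 109 mm above the bottle's underside), 235 g before the load varies; this point is the middle of the square part, 38 mm above the underside. z is up. It starts upright in one of the holder's pockets, whose walls keep it from turning (about 0.06 rad of play); it may be lifted by the cap or by the flat sides
- bottle_1: the first bottle as a whole; origin at the centre of its underside, 38 mm under bottle_1_mid
- bottle_2: the second bottle as a whole; origin at the centre of its underside, 38 mm under bottle_2_mid
- holder: blue fixed block, 84 mm (its x) by 220 mm (its y), 30 mm high; origin at the centre of its underside. Two 53 mm square pockets 20 mm deep (floor 10 mm above the deck) at 70 mm either way along its y, a bottle in each
- tray: red fixed reject tray, 170 x 170 mm, 22 mm high with 5 mm walls and floor (inner floor 160 x 160 mm, 5 mm above the deck); origin at the centre of its underside, sides along its x and y
- tip_box: white box with a blue lid, 85 x 122 x 80 mm high, bystander; origin at the centre of its underside
- well_plate: flat white plate with rows of small wells, 85 x 127 x 15 mm, bystander; origin at the centre of its underside
- trough: white open trough, 80 x 130 x 30 mm, bystander; origin at the centre of its underside
- jar: glass jar with a green lid, 64 mm across and 90 mm high, bystander; origin at the centre of its underside
There are look-alikes about, which are no part of the job. Leave any yellow look-alike of the bottle_2 alone.

How it is judged:
By the outcome, as a careful person would: the job done as asked, in the order asked, and still so for the second after the job is handed in, with the robot touching nothing.
It also fails if it takes over 64 s, if anything falls off the work surface, if the arm or the gripper's body presses on something with over 40 N, if the wrist force passes 120 N, or if a joint passes its speed limit or range.

## Robot

A 6-joint arm with a two-finger parallel gripper is mounted at the origin on the work surface. World frame = base frame: x ahead of the robot, y to its left, z up, the work surface at z = 0. Lengths are in m, angles in rad, forces in N, time in s.
With the tool pointing down it reaches from about 0.35 to 0.85 m from the base axis. Payload 8.1 kg.
Tool frame: the origin (TCP) lies midway between the tips of the shut fingers; the grasp point (between the pads) lies 19 mm behind it (robot.tcp_to_grasp is the distance from the TCP to the grasp point, in m); x points along the fingers, y is the direction in which the jaws open and shut, and the axes are right-handed (so a half turn about x gives the same grasp; the last joint's range is limited). The gripper opens to 93 mm and grips with 3 to 60 N. Pads are 15 mm wide; open, the fingers measure 128 mm over their backs; the gripper's body (75 mm by 188 mm) begins 65 mm behind the grasp point.
Start: joints at [1.051, 0.13, 1.488, -0, 1.523, -0.085], TCP at [0.253, 0.544, 0.219] pointing down, gripper open.
Joint ranges: [-2.96, 2.96], [-0.89, 2.26], [0.02, 2.5], [-1.34, 4.48], [0, 2.73], [-2.66, 2.66]. Speed limits (rad/s): [2.39, 2.39, 2.79, 3.14, 3.14, 3.14].

## Interface

Orientations are given as a rotation vector (axis times angle).
In Python, from plant import robot gives the robot as it stands.
- The arm moves only by the tool play_rows, never from a script. Its argument "plan" is a list of rows, each an object with "slide": the shift along the world's x, y, z as a fraction of full scale, a list of three; "roll": the turn about the world's z as a fraction of full scale; "fingers": the gripper command: -1 is shut, 1 is fully open, values between are in proportion. A call has 1 to 20 rows; each row shifts and turns the commanded pose from where the row before left it; what a row does not reach is not made up. Full scale, the value 1, is 30 mm for a shift and 8 degrees for a turn. A row lasts 1/8 s, in which the tool goes at most 62.5 mm and 10.7 degrees, less where a joint would pass 70% of its speed; a pose out of reach is approached as far as the arm can. A call with a number of a shift or a turn outside -1 to 1 is refused whole. A call with a gripper value outside its range is refused whole. The fingers move at their own pace and stop on an object; "squeeze" is the grip in N (left out, the last holds). Time passes only in rows, so rows that do not move let the fingers close. It gives the time, the measured TCP pose, the force and the opening at its end, in the units of the state.
- robot.read_state(): the state, without advancing time (a new reading comes with each control period).
- robot.read_camera(name): name is "scene" or "top"; returns the picture (480x640x3 uint8, red, green, blue); there is no depth.
- robot.get_calibration(name): a dict with "fx", "fy", "cx", "cy" (pixels), "distortion" ([k1, k2, p1, p2, k3] as OpenCV has them; the pictures are not rectified), "R" (3x3) and "t" (3): a world point X has camera coordinates R X + t. Camera axes: x right, y down, z forward; pixel columns grow to the right and rows downward; lengths in m; the calibration is good to about 2 mm. A picture is of the moment at which its call begins. get_calibration takes no time and is no camera call.
- robot.close_job(): hands the job in, once; it reports no verdict.
Trained networks look in the newest picture that a camera, given by its name, has taken for a name from the list of things; names that differ only in an ending like _2 or _b are one class to them, and where a whole thing is asked for, a point or a joint stands for the part that bears it (a point fixed in the world has none). Each returns a list of dicts, best first, with "p" (0 to 1); they miss things now and then, are a little off and sometimes report something else, mostly with a low value. They report only what shows in the picture. A call takes as long as a camera call. They do not tell look-alikes from the thing itself.
- robot.boxes_of(camera, target): "extent" ([centre column, centre row, width, height] in pixels, round what is visible of it).
- robot.regions_of(camera, target): "region" (480x640 bool, what is visible of it) and "extent" ([centre column, centre row, width, height] in pixels, round what is visible of it).
- robot.mark_of(camera, target): "point" ([column, row] in pixels: a listed point, or the origin of a listed thing).
The state is a dict: "t": time; "q": joint angles; "dq": joint speeds; "joint_torque": joint torques, N m; "tool_pos": TCP position; "orientation": TCP orientation; "force": force on the tool from outside, world axes, zero at the start; "wrist_torque": the same for the moment, N m; "opening": finger opening in m.
Only numpy, scipy, OpenCV 4.12 (cv2) and the standard library are available. Lean on these libraries where they do the work, as an engineer would, in place of code of your own. Each camera call takes 0.05 s, during which the arm holds its last target.

## Working session

There is one attempt and no reset: what is moved stays moved. The work goes in short steps, Python scripts to look and compute and a tool call to move; the robot and the scene stay as the last step left them, time stands still between calls to the robot, and variables do not carry over. Pictures are saved under pics/ and viewed, and the job is handed in when it is done.

Besides the shell and the picture viewer there is one more tool, called after "Request:" as a command line: name --argument value ..., lists and objects as JSON in quotes. play_rows: Moves the arm, as the interface text tells. Its arguments: {"type":"object","properties":{"plan":{"type":"array","items":{"type":"object","properties":{"slide":{"type":"array","items":{"type":"number","minimum":-1,"maximum":1}},"roll":{"type":"number","minimum":-1,"maximum":1},"fingers":{"type":"number"}}}},"squeeze":{"type":"number"}},"required":["plan"]}

```bash
mkdir -p pics; ls; cat > h.py <<'E'
from plant import robot
import numpy as np, cv2
def ray(cam,px):
    c=robot.get_calibration(cam);K=np.array([[c['fx'],0,c['cx']],[0,c['fy'],c['cy']],[0,0,1]])
    u=cv2.undistortPoints(np.array([[px]],float),K,np.array(c['distortion'],float))[0,0]
    R=np.array(c['R']);t=np.array(c['t'])
    return -R.T@t, R.T@np.array([u[0],u[1],1])
def at_z(cam,px,z):
    o,d=ray(cam,px);return o+d*(z-o[2])/d[2]
def proj(cam,X):
    c=robot.get_calibration(cam);K=np.array([[c['fx'],0,c['cx']],[0,c['fy'],c['cy']],[0,0,1]])
    return cv2.projectPoints(np.array(X,float).reshape(-1,1,3),cv2.Rodrigues(np.array(c['R']))[0],np.array(c['t'],float),K,np.array(c['distortion'],float))[0][:,0]
def snap(cam,name):
    im=robot.read_camera(cam);cv2.imwrite(f'pics/{name}.png',im[:,:,::-1]);return im
def st():
    s=robot.read_state();print({k:np.round(s[k],3).tolist() for k in ['t','q','tool_pos','orientation','force','wrist_torque','opening']})
E
python3 - <<'E'
from h import *
snap('scene','s0');snap('top','t0');st()
for c in ['top','scene']:
    for n in ['cap_1_mid','bottle_1_mid','tray','holder','tip_box','well_plate','trough','jar']:
        print(c,n,[(np.round(m['point'],1).tolist(),round(m['p'],2)) for m in robot.mark_of(c,n)])
E
```

```text
pics
{'t': 0.1, 'q': [1.051, 0.131, 1.489, -0.0, 1.523, -0.085], 'tool_pos': [0.252, 0.544, 0.218], 'orientation': [0.34, 1.544, -0.342], 'force': [0.958, 0.299, -0.567], 'wrist_torque': [-0.004, 0.052, 0.024], 'opening': 0.093}
top cap_1_mid [([445.2, 249.6], 0.6)]
top bottle_1_mid [([437.1, 247.6], 0.95)]
top tray [([254.8, 256.5], 0.63), ([124.4, 281.3], 0.61)]
top holder [([404.2, 254.7], 0.71), ([253.2, 255.2], 0.17)]
top tip_box [([352.3, 167.7], 0.77), ([378.6, 261.1], 0.37)]
top well_plate [([501.3, 257.4], 0.77)]
top trough [([242.1, 165.6], 0.78), ([445.6, 248.0], 0.25)]
top jar [([125.9, 280.3], 0.68), ([504.1, 256.7], 0.57)]
scene cap_1_mid [([203.8, 290.5], 0.81)]
scene bottle_1_mid [([208.8, 302.3], 0.78), ([214.4, 303.4], 0.45)]
scene tray [([334.1, 221.4], 0.88)]
scene holder [([229.7, 291.9], 0.83)]
scene tip_box [([316.7, 318.2], 0.82)]
scene well_plate [([394.9, 158.3], 0.59), ([157.1, 340.3], 0.57)]
scene trough [([394.5, 158.9], 0.69)]
scene jar [([392.1, 160.1], 0.86)]
```

View pics/t0.png

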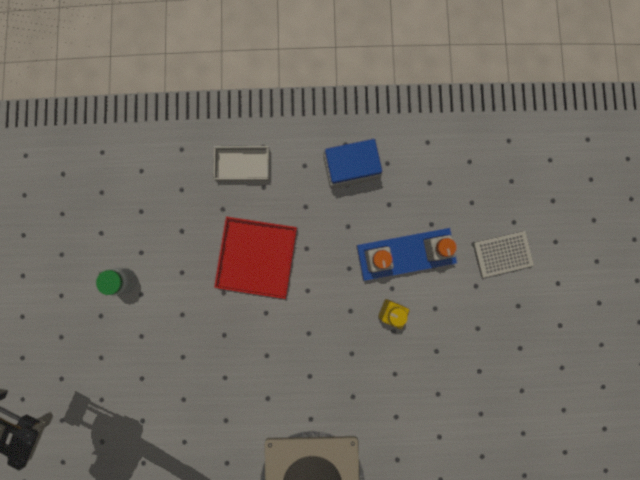

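View pics/s0.png

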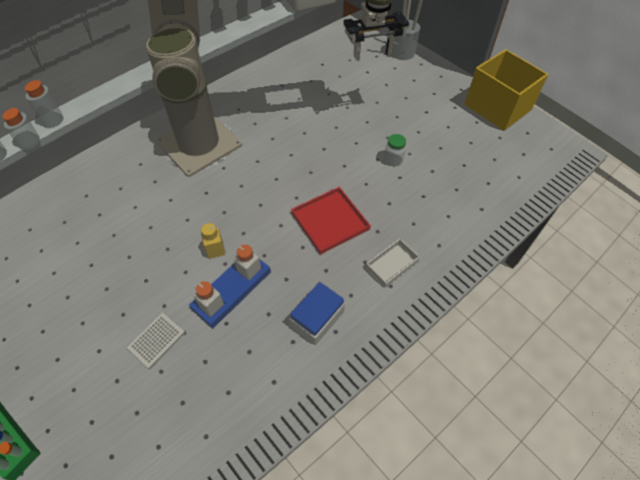

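Targets are the two orange-capped bottles in the blue holder: caps at top (382,259) and (446,247). The yellow look-alike at (396,316) and the background shelf bottles are not part of the job. Next I'll measure and enlarge.

```bash
python3 - <<'E'
from h import *
def rgb(n): return cv2.imread(f'pics/{n}.png')
t=rgb('t0');s=rgb('s0')
for nm,im,roi in [('top',t,(340,215,480,300)),('scene',s,(180,235,280,320))]:
    hsv=cv2.cvtColor(im,cv2.COLOR_BGR2HSV)
    m=((hsv[...,0]<14)|(hsv[...,0]>175))&(hsv[...,1]>150)&(hsv[...,2]>90)
    mm=np.zeros_like(m);x0,y0,x1,y1=roi;mm[y0:y1,x0:x1]=m[y0:y1,x0:x1]
    n,l,stt,c=cv2.connectedComponentsWithStats(mm.astype(np.uint8))
    for i in range(1,n):
        if stt[i,4]>20: print(nm,stt[i],c[i].round(1),'z.119',at_z(nm,c[i],.119).round(4),'z.107',at_z(nm,c[i],.107).round(4))
# holder & tray
for nm,im,lo,hi,roi in [('holder',t,100,125,(345,215,475,290)),('tray',t,-1,8,(205,205,310,310))]:
    hsv=cv2.cvtColor(im,cv2.COLOR_BGR2HSV)
    m=(hsv[...,0]>lo)&(hsv[...,0]<hi)&(hsv[...,1]>120)
    if nm=='tray': m|=(hsv[...,0]>172)&(hsv[...,1]>120)
    x0,y0,x1,y1=roi;mm=np.zeros_like(m);mm[y0:y1,x0:x1]=m[y0:y1,x0:x1]
    pts=np.argwhere(mm)[:,::-1].astype(np.float32)
    r=cv2.minAreaRect(pts);z=.03 if nm=='holder' else .022
    bp=cv2.boxPoints(r);w=np.array([at_z('top',p,z) for p in bp])
    print(nm,r,w.round(3).tolist(),w.mean(0).round(4),np.linalg.norm(np.diff(w,axis=0),axis=1).round(3), [np.arctan2(*(w[i+1]-w[i])[[1,0]]).round(3) for i in (0,1)])
crop=t[210:340,340:560];cv2.imwrite('pics/c0.png',cv2.resize(crop,None,fx=3.6,fy=3.6,interpolation=cv2.INTER_CUBIC))
crop=s[210:335,170:300];cv2.imwrite('pics/c1.png',cv2.resize(crop,None,fx=4.5,fy=4.5,interpolation=cv2.INTER_CUBIC))
for n,p,z in [('jar',(109,282),.09),('tipbox',(353,160),.08),('plate',(503,255),.015),('trough',(243,164),.03),('yellow',(398,317),.1)]: print(n,at_z('top',p,z).round(3))
E
```

```text
top [438 239  18  18 231] [446.2 246.5] z.119 [ 0.5416 -0.2988  0.119 ] z.107 [ 0.5419 -0.3022  0.107 ]
top [374 251  17  17 219] [381.9 258.5] z.119 [ 0.52   -0.1614  0.119 ] z.107 [ 0.5201 -0.163   0.107 ]
scene [238 245  14  13 126] [244.8 251.7] z.119 [ 0.5255 -0.1644  0.119 ] z.107 [ 0.5185 -0.1612  0.107 ]
scene [197 282  15  14 148] [204.1 288.9] z.119 [ 0.5464 -0.3021  0.119 ] z.107 [ 0.5397 -0.3006  0.107 ]
holder ((406.41632080078125, 254.0504150390625), (35.7813606262207, 94.08325958251953), 79.4608154296875) [[0.553, -0.117, 0.03], [0.587, -0.333, 0.03], [0.505, -0.345, 0.03], [0.471, -0.129, 0.03]] [ 0.529  -0.2312  0.03  ] [0.219 0.083 0.218] [np.float64(-1.414), np.float64(-3.002)]
tray ((255.28271484375, 257.2335205078125), (72.63078308105469, 72.98857116699219), 8.820380210876465) [[0.462, 0.219, 0.022], [0.63, 0.19, 0.022], [0.6, 0.022, 0.022], [0.433, 0.052, 0.022]] [0.5312 0.1205 0.022 ] [0.171 0.171 0.17 ] [np.float64(-0.168), np.float64(-1.752)]
jar [0.483 0.437 0.09 ]
tipbox [ 0.741 -0.11   0.08 ]
plate [ 0.52  -0.462  0.015]
trough [0.751 0.145 0.03 ]
yellow [ 0.394 -0.194  0.1  ]
```

```bash
ls pics
```

```text
c0.png
c1.png
s0.png
t0.png
```

View pics/c0.png

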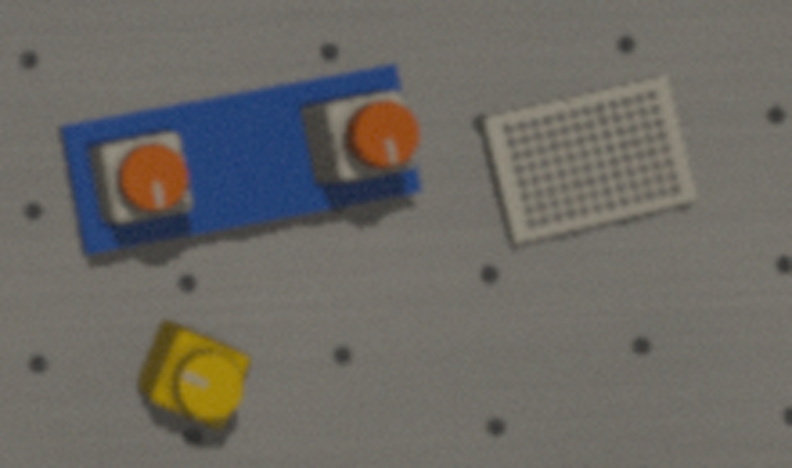

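View pics/c1.png

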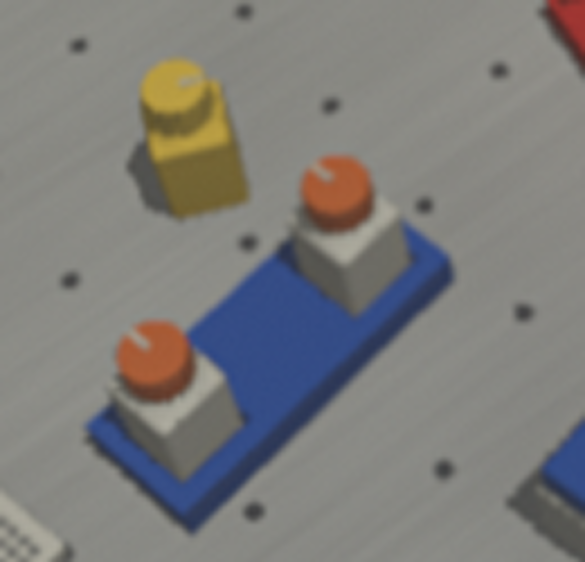

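The crop confirms it: two orange caps on white bottles in the holder, A at about (0.519,-0.162) and B at about (0.541,-0.301). Both agree with the holder's pocket positions. The yellow bottle stands apart. I'll move above A.

Request:
play_rows --plan '[{"slide": [0.37,-0.98,0],"fingers": 1},{"slide": [0.37,-0.98,0]},{"slide": [0.37,-0.98,0]},{"slide": [0.37,-0.98,0]},{"slide": [0.37,-0.98,0]},{"slide": [0.37,-0.98,0]},{"slide": [0.37,-0.98,0]},{"slide": [0.37,-0.98,0]},{"slide": [0.37,-0.98,0]},{"slide": [0.37,-0.98,0]},{"slide": [0.37,-0.98,0]},{"slide": [0.37,-0.98,0]},{"slide": [0.37,-0.98,0]},{"slide": [0.37,-0.98,0]},{"slide": [0.37,-0.98,0]},{"slide": [0.37,-0.98,0]},{"slide": [0.37,-0.98,0]},{"slide": [0.37,-0.98,0]},{"slide": [0.37,-0.98,0]},{"slide": [0.37,-0.98,0]}]' --squeeze 12

```text
$.plan[0]: bad value
```

Request:
play_rows --plan '[{"slide": [0.37,-0.98,0],"fingers": 1},{"slide": [0.37,-0.98,0]},{"slide": [0.37,-0.98,0]},{"slide": [0.37,-0.98,0]},{"slide": [0,0,0]},{"slide": [0,0,0]}]'

```text
$.plan[0]: bad value
```

```bash
python3 - <<'E'
from h import *
st();s=robot.read_state();R=cv2.Rodrigues(np.array(s['orientation']))[0];print(R.round(3))
E
```

```text
{'t': 0.9, 'q': [1.051, 0.13, 1.488, -0.0, 1.523, -0.085], 'tool_pos': [0.253, 0.544, 0.219], 'orientation': [0.341, 1.544, -0.341], 'force': [-0.681, -0.124, 0.538], 'wrist_torque': [0.017, -0.053, -0.004], 'opening': 0.093}
[[ 0.     0.421  0.907]
 [-0.     0.907 -0.421]
 [-1.    -0.     0.   ]]
```

Request:
play_rows --plan '[{"slide": [0.37,-0.98,0],"roll": 0,"fingers": 1},{"slide": [0.37,-0.98,0],"roll": 0,"fingers": 1},{"slide": [0.37,-0.98,0],"roll": 0,"fingers": 1},{"slide": [0.37,-0.98,0],"roll": 0,"fingers": 1},{"slide": [0.37,-0.98,0],"roll": 0,"fingers": 1},{"slide": [0.37,-0.98,0],"roll": 0,"fingers": 1},{"slide": [0.37,-0.98,0],"roll": 0,"fingers": 1},{"slide": [0.37,-0.98,0],"roll": 0,"fingers": 1},{"slide": [0.37,-0.98,0],"roll": 0,"fingers": 1},{"slide": [0.37,-0.98,0],"roll": 0,"fingers": 1},{"slide": [0.37,-0.98,0],"roll": 0,"fingers": 1},{"slide": [0.37,-0.98,0],"roll": 0,"fingers": 1},{"slide": [0.37,-0.98,0],"roll": 0,"fingers": 1},{"slide": [0.37,-0.98,0],"roll": 0,"fingers": 1},{"slide": [0.37,-0.98,0],"roll": 0,"fingers": 1},{"slide": [0.37,-0.98,0],"roll": 0,"fingers": 1},{"slide": [0.37,-0.98,0],"roll": 0,"fingers": 1},{"slide": [0.37,-0.98,0],"roll": 0,"fingers": 1},{"slide": [0.37,-0.98,0],"roll": 0,"fingers": 1},{"slide": [0.37,-0.98,0],"roll": 0,"fingers": 1}]' --squeeze 12

```text
t: 3.4
tool_pos: [0.4751, -0.0448, 0.2188]
orientation: [0.341, 1.543, -0.341]
force: [0.2, 0.7, -0.0]
opening: 0.0929
```

Request:
play_rows --plan '[{"slide": [0.37,-0.98,0],"roll": 0,"fingers": 1},{"slide": [0.37,-0.98,0],"roll": 0,"fingers": 1},{"slide": [0.37,-0.98,0],"roll": 0,"fingers": 1},{"slide": [0.37,-0.98,0],"roll": 0,"fingers": 1},{"slide": [0,0,0],"roll": 0,"fingers": 1},{"slide": [0,0,0],"roll": 0,"fingers": 1}]'

```text
t: 4.15
tool_pos: [0.5189, -0.161, 0.2185]
orientation: [0.342, 1.544, -0.341]
force: [0.5, -0.7, 0.4]
opening: 0.0931
```

```bash
python3 - <<'E'
from h import *
st();s=robot.read_state();R=cv2.Rodrigues(np.array(s['orientation']))[0];print(R.round(3))
im=snap('top','t1');cv2.imwrite('pics/t1c.png',cv2.resize(im[200:330,330:530,::-1],None,fx=3,fy=3))
im=snap('scene','s1');cv2.imwrite('pics/s1c.png',cv2.resize(im[170:330,160:310,::-1],None,fx=3.5,fy=3.5))
E
```

```text
{'t': 4.15, 'q': [-0.395, -0.022, 1.647, 0.0, 1.518, -1.531], 'tool_pos': [0.519, -0.161, 0.219], 'orientation': [0.342, 1.544, -0.341], 'force': [0.484, -0.691, 0.442], 'wrist_torque': [0.051, -0.091, -0.045], 'opening': 0.093}
[[-0.     0.421  0.907]
 [ 0.001  0.907 -0.421]
 [-1.     0.    -0.001]]
```

View pics/s1c.png

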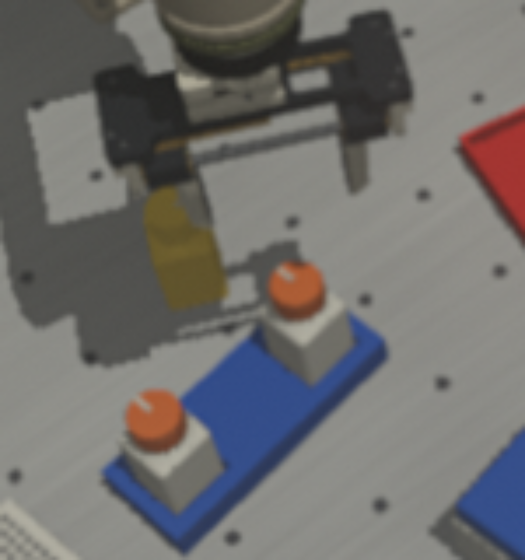

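Request:
play_rows --plan '[{"slide": [0,0,-1],"roll": 0,"fingers": 1},{"slide": [0,0,-1],"roll": 0,"fingers": 1},{"slide": [0,0,-1],"roll": 0,"fingers": 1},{"slide": [0,0,-0.7],"roll": 0,"fingers": 1},{"slide": [0,0,-0.5],"roll": 0,"fingers": 1},{"slide": [0,0,0],"roll": 0,"fingers": 1},{"slide": [0,0,0],"roll": 0,"fingers": -1},{"slide": [0,0,0],"roll": 0,"fingers": -1},{"slide": [0,0,0],"roll": 0,"fingers": -1},{"slide": [0,0,0],"roll": 0,"fingers": -1},{"slide": [0,0,0],"roll": 0,"fingers": -1},{"slide": [0,0,0],"roll": 0,"fingers": -1},{"slide": [0,0,0],"roll": 0,"fingers": -1},{"slide": [0,0,0],"roll": 0,"fingers": -1}]' --squeeze 12

```text
t: 6.0
tool_pos: [0.5191, -0.1616, 0.0927]
orientation: [0.341, 1.544, -0.341]
force: [-0.3, -1.3, 1.2]
opening: 0.0388
```

```bash
cat >> h.py <<'E'
def avg(n=10):
    F=[];T=[];J=[]
    for i in range(n):
        robot.read_camera('top');s=robot.read_state();F.append(s['force']);T.append(s['wrist_torque']);J.append(s['joint_torque'][5])
    st();print('F',np.mean(F,0).round(2),'T',np.mean(T,0).round(3),'sd',np.std(T,0).round(3),'j6',np.mean(J).round(3),np.std(J).round(3))
E
python3 - <<'E'
from h import *
avg()
im=snap('scene','s2');cv2.imwrite('pics/s2c.png',cv2.resize(im[170:330,160:310,::-1],None,fx=3.5,fy=3.5))
E
```

```text
{'t': 6.5, 'q': [-0.396, 0.076, 1.782, -0.0, 1.283, -1.532], 'tool_pos': [0.519, -0.161, 0.093], 'orientation': [0.341, 1.544, -0.341], 'force': [-0.84, -0.744, 0.658], 'wrist_torque': [-0.291, 0.198, -0.039], 'opening': 0.039}
F [-0.6  -0.93  0.71] T [-0.248  0.139 -0.005] sd [0.022 0.042 0.034] j6 -0.004 0.0
```

View pics/s2c.png

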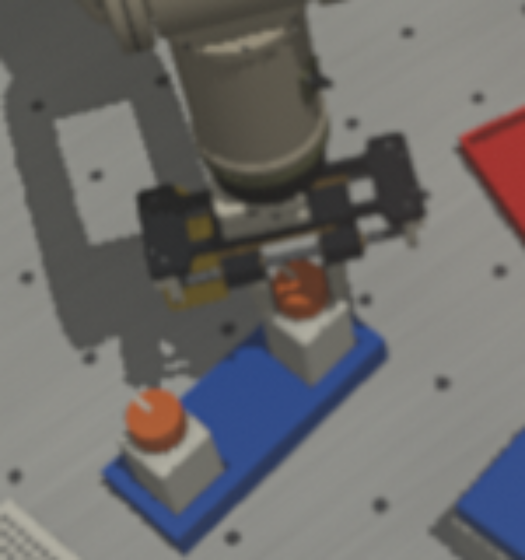

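Gripped at 39 mm. Joint-6 torque reads clean, so I'll use it for feel. A gentle 10° clockwise.

Request:
play_rows --plan '[{"slide": [0,0,0],"roll": -0.4,"fingers": -1},{"slide": [0,0,0],"roll": -0.4,"fingers": -1},{"slide": [0,0,0],"roll": -0.45,"fingers": -1},{"slide": [0,0,0],"roll": 0,"fingers": -1},{"slide": [0,0,0],"roll": 0,"fingers": -1}]'

```text
t: 7.18
tool_pos: [0.5191, -0.1613, 0.0925]
orientation: [0.476, 1.518, -0.476]
force: [-1.4, -0.7, -1.0]
opening: 0.0384
```

```bash
python3 - <<'E'
from h import *
avg(8)
E
```

```text
{'t': 7.575, 'q': [-0.396, 0.076, 1.782, 0.0, 1.283, -1.357], 'tool_pos': [0.519, -0.161, 0.093], 'orientation': [0.477, 1.518, -0.477], 'force': [0.568, 0.18, -0.45], 'wrist_torque': [-0.15, 0.03, 0.102], 'opening': 0.039}
F [ 0.16 -0.55 -0.64] T [-0.115  0.011  0.059] sd [0.033 0.023 0.027] j6 0.04 0.005
```

Ambiguous so far (+0.04 to 0.06 N m); another 6° will separate the two cases.

Request:
play_rows --plan '[{"slide": [0,0,0],"roll": -0.4,"fingers": -1},{"slide": [0,0,0],"roll": -0.35,"fingers": -1},{"slide": [0,0,0],"roll": 0,"fingers": -1},{"slide": [0,0,0],"roll": 0,"fingers": -1}]'

```text
t: 8.07
tool_pos: [0.519, -0.1615, 0.0926]
orientation: [0.558, 1.498, -0.558]
force: [-0.5, -1.7, -0.5]
opening: 0.0386
```

```bash
python3 - <<'E'
from h import *
avg(8)
E
```

```text
{'t': 8.475, 'q': [-0.396, 0.076, 1.782, -0.0, 1.283, -1.253], 'tool_pos': [0.519, -0.161, 0.093], 'orientation': [0.558, 1.498, -0.559], 'force': [-0.877, -1.387, -0.261], 'wrist_torque': [-0.23, 0.161, 0.099], 'opening': 0.038}
F [-0.86 -1.18 -0.39] T [-0.26   0.154  0.094] sd [0.023 0.02  0.032] j6 0.093 0.004
```

Torque climbs about 0.5 N m per rad while turning on, which matches the stuck-thread spring of 0.6. So cap A is crossed, stopped at about 16°. I'll relieve it, let go, and test B.

Request:
play_rows --plan '[{"slide": [0,0,0],"roll": 0.5,"fingers": -1},{"slide": [0,0,0],"roll": 0.5,"fingers": -1},{"slide": [0,0,0],"roll": 0,"fingers": -1},{"slide": [0,0,0],"roll": 0,"fingers": 0.3},{"slide": [0,0,0],"roll": 0,"fingers": 1},{"slide": [0,0,0],"roll": 0,"fingers": 1},{"slide": [0,0,0],"roll": 0,"fingers": 1},{"slide": [0,0,0.6],"roll": 0,"fingers": 1},{"slide": [0,0,1],"roll": 0,"fingers": 1},{"slide": [0,0,0.9],"roll": 0,"fingers": 1},{"slide": [0.15,-0.93,0],"roll": 0,"fingers": 1},{"slide": [0.15,-0.93,0],"roll": 0,"fingers": 1},{"slide": [0.15,-0.93,0],"roll": 0,"fingers": 1},{"slide": [0.15,-0.93,0],"roll": 0,"fingers": 1},{"slide": [0.15,-0.93,0],"roll": 0,"fingers": 1},{"slide": [0,0,0],"roll": 0,"fingers": 1},{"slide": [0,0,0],"roll": 0,"fingers": 1}]'

```text
t: 10.6
tool_pos: [0.5417, -0.3006, 0.1684]
orientation: [0.45, 1.523, -0.45]
force: [0.6, 0.1, 0.0]
opening: 0.093
```

```bash
python3 - <<'E'
from h import *
st()
im=snap('scene','s3');cv2.imwrite('pics/s3c.png',cv2.resize(im[170:330,160:310,::-1],None,fx=3.5,fy=3.5))
E
```

```text
{'t': 10.6, 'q': [-0.589, 0.209, 1.493, 0.0, 1.44, -1.586], 'tool_pos': [0.542, -0.301, 0.168], 'orientation': [0.45, 1.523, -0.45], 'force': [0.566, 0.1, 0.023], 'wrist_torque': [0.056, -0.04, -0.007], 'opening': 0.093}
```

View pics/s3c.png

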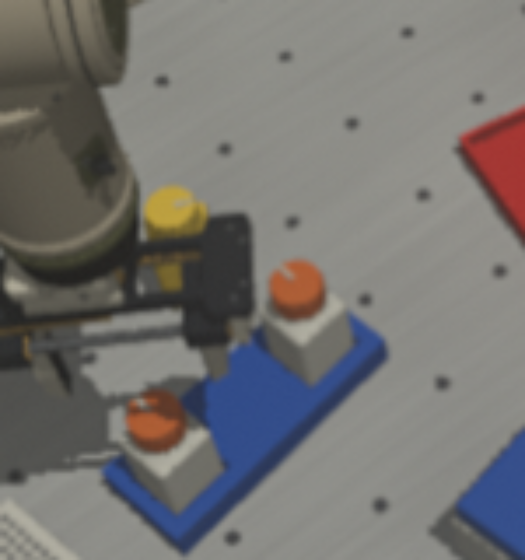

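Cap A's line is back where it started and bottle A is undisturbed. Descending on B.

Request:
play_rows --plan '[{"slide": [0,0,-1],"roll": 0,"fingers": 1},{"slide": [0,0,-0.9],"roll": 0,"fingers": 1},{"slide": [0,0,-0.6],"roll": 0,"fingers": 1},{"slide": [0,0,0],"roll": 0,"fingers": 1},{"slide": [0,0,0],"roll": 0,"fingers": -1},{"slide": [0,0,0],"roll": 0,"fingers": -1},{"slide": [0,0,0],"roll": 0,"fingers": -1},{"slide": [0,0,0],"roll": 0,"fingers": -1},{"slide": [0,0,0],"roll": 0,"fingers": -1},{"slide": [0,0,0],"roll": 0,"fingers": -1},{"slide": [0,0,0],"roll": 0,"fingers": -1},{"slide": [0,0,0],"roll": 0,"fingers": -1}]' --squeeze 15

```text
t: 12.15
tool_pos: [0.5415, -0.3011, 0.0927]
orientation: [0.45, 1.524, -0.45]
force: [-0.6, -1.1, 1.3]
opening: 0.0388
```

```bash
python3 - <<'E'
from h import *
avg(6)
E
```

```text
{'t': 12.45, 'q': [-0.59, 0.272, 1.562, -0.0, 1.307, -1.586], 'tool_pos': [0.542, -0.301, 0.093], 'orientation': [0.45, 1.524, -0.45], 'force': [-0.724, -0.923, 0.8], 'wrist_torque': [-0.293, 0.181, -0.039], 'opening': 0.039}
F [-1.11 -1.53  0.66] T [-0.275  0.194 -0.012] sd [0.01  0.018 0.022] j6 -0.002 0.0
```

Request:
play_rows --plan '[{"slide": [0,0,0],"roll": -0.4,"fingers": -1},{"slide": [0,0,0],"roll": -0.4,"fingers": -1},{"slide": [0,0,0],"roll": -0.45,"fingers": -1},{"slide": [0,0,0],"roll": 0,"fingers": -1},{"slide": [0,0,0],"roll": 0,"fingers": -1}]'

```text
t: 13.08
tool_pos: [0.5416, -0.3008, 0.0926]
orientation: [0.585, 1.491, -0.585]
force: [-1.5, -0.6, 0.5]
opening: 0.0386
```

```bash
python3 - <<'E'
from h import *
avg(6)
E
```

```text
{'t': 13.375, 'q': [-0.59, 0.272, 1.562, 0.0, 1.308, -1.412], 'tool_pos': [0.542, -0.301, 0.093], 'orientation': [0.586, 1.49, -0.585], 'force': [-0.966, -0.158, -0.113], 'wrist_torque': [-0.161, 0.195, 0.117], 'opening': 0.039}
F [-0.85 -0.35 -0.19] T [-0.148  0.214  0.022] sd [0.034 0.029 0.045] j6 0.01 0.004
```

Request:
play_rows --plan '[{"slide": [0,0,0],"roll": -0.4,"fingers": -1},{"slide": [0,0,0],"roll": -0.35,"fingers": -1},{"slide": [0,0,0],"roll": 0,"fingers": -1},{"slide": [0,0,0],"roll": 0,"fingers": -1}]'

```text
t: 13.88
tool_pos: [0.5416, -0.3008, 0.0925]
orientation: [0.666, 1.466, -0.666]
force: [-0.3, -0.6, -1.2]
opening: 0.0387
```

```bash
python3 - <<'E'
from h import *
avg(6)
E
```

```text
{'t': 14.175, 'q': [-0.59, 0.272, 1.562, 0.0, 1.307, -1.307], 'tool_pos': [0.542, -0.301, 0.093], 'orientation': [0.667, 1.466, -0.666], 'force': [-0.903, 0.569, -1.053], 'wrist_torque': [-0.083, 0.076, 0.033], 'opening': 0.039}
F [-0.55 -0.24 -1.05] T [-0.087  0.115  0.031] sd [0.015 0.024 0.021] j6 0.014 0.004
```

B runs freely: torque steady at about 0.014 N m, against 0.093 for A. I'll screw B on, following the thread down.

Request:
play_rows --plan '[{"slide": [0,0,-0.004],"roll": -0.8,"fingers": -1},{"slide": [0,0,-0.004],"roll": -0.8,"fingers": -1},{"slide": [0,0,-0.004],"roll": -0.8,"fingers": -1},{"slide": [0,0,-0.004],"roll": -0.8,"fingers": -1},{"slide": [0,0,-0.004],"roll": -0.8,"fingers": -1},{"slide": [0,0,-0.004],"roll": -0.8,"fingers": -1},{"slide": [0,0,-0.004],"roll": -0.8,"fingers": -1},{"slide": [0,0,-0.004],"roll": -0.8,"fingers": -1},{"slide": [0,0,-0.004],"roll": -0.8,"fingers": -1},{"slide": [0,0,-0.004],"roll": -0.8,"fingers": -1},{"slide": [0,0,-0.004],"roll": -0.8,"fingers": -1},{"slide": [0,0,-0.004],"roll": -0.8,"fingers": -1},{"slide": [0,0,-0.004],"roll": -0.8,"fingers": -1},{"slide": [0,0,-0.004],"roll": -0.8,"fingers": -1},{"slide": [0,0,-0.004],"roll": -0.8,"fingers": -1},{"slide": [0,0,-0.004],"roll": -0.8,"fingers": -1},{"slide": [0,0,0],"roll": 0,"fingers": -1},{"slide": [0,0,0],"roll": 0,"fingers": -1}]'

```text
t: 16.42
tool_pos: [0.5419, -0.3012, 0.0909]
orientation: [1.94, 0.498, -1.939]
force: [1.2, -3.0, -1.2]
opening: 0.0386
```

```bash
python3 - <<'E'
from h import *
avg(6)
E
```

```text
{'t': 16.725, 'q': [-0.59, 0.274, 1.563, -0.0, 1.304, 0.48], 'tool_pos': [0.542, -0.301, 0.091], 'orientation': [1.941, 0.496, -1.94], 'force': [1.288, -2.746, -1.014], 'wrist_torque': [-0.709, -0.285, 0.088], 'opening': 0.039}
F [ 1.29 -2.92 -1.32] T [-0.705 -0.25   0.041] sd [0.034 0.03  0.036] j6 0.005 0.008
```

Request:
play_rows --plan '[{"slide": [0,0,-0.003],"roll": -0.5,"fingers": -1},{"slide": [0,0,-0.003],"roll": -0.5,"fingers": -1},{"slide": [0,0,0],"roll": -0.5,"fingers": -1},{"slide": [0,0,0],"roll": -0.25,"fingers": -1},{"slide": [0,0,0],"roll": 0,"fingers": -1},{"slide": [0,0,0],"roll": 0,"fingers": -1}]'

```text
t: 17.48
tool_pos: [0.5418, -0.301, 0.0907]
orientation: [2.084, 0.269, -2.084]
force: [1.3, -3.7, -0.2]
opening: 0.0388
```

```bash
python3 - <<'E'
from h import *
avg(6)
E
```

```text
{'t': 17.775, 'q': [-0.59, 0.274, 1.563, -0.0, 1.304, 0.724], 'tool_pos': [0.542, -0.301, 0.091], 'orientation': [2.085, 0.269, -2.084], 'force': [2.233, -3.431, -0.403], 'wrist_torque': [-0.854, -0.315, 0.063], 'opening': 0.039}
F [ 2.01 -3.95 -0.02] T [-0.892 -0.29   0.061] sd [0.028 0.028 0.034] j6 0.047 0.003
```

Request:
play_rows --plan '[{"slide": [0,0,0],"roll": -0.4,"fingers": -1},{"slide": [0,0,0],"roll": -0.4,"fingers": -1},{"slide": [0,0,0],"roll": 0,"fingers": -1},{"slide": [0,0,0],"roll": 0,"fingers": -1}]'

```text
t: 18.27
tool_pos: [0.5417, -0.3011, 0.0907]
orientation: [2.146, 0.156, -2.145]
force: [1.4, -4.9, 1.6]
opening: 0.0387
```

```bash
python3 - <<'E'
from h import *
avg(6)
E
```

```text
{'t': 18.575, 'q': [-0.59, 0.274, 1.563, -0.0, 1.304, 0.836], 'tool_pos': [0.542, -0.301, 0.091], 'orientation': [2.146, 0.155, -2.146], 'force': [2.424, -4.258, 2.399], 'wrist_torque': [-1.053, 0.005, 0.138], 'opening': 0.039}
F [ 1.2  -4.61  2.01] T [-1.08  -0.031  0.122] sd [0.04  0.037 0.03 ] j6 0.103 0.004
```

The torque rises at the spring rate at 2.4 rad, so B is at its stop. I'll seat it a few degrees more, release, and lift.

Request:
play_rows --plan '[{"slide": [0,0,0],"roll": -0.4,"fingers": -1},{"slide": [0,0,0],"roll": -0.2,"fingers": -1},{"slide": [0,0,0],"roll": 0,"fingers": -1},{"slide": [0,0,0],"roll": 0,"fingers": -1}]'

```text
t: 19.08
tool_pos: [0.5417, -0.3011, 0.0907]
orientation: [2.19, 0.066, -2.19]
force: [0.5, -5.1, 1.5]
opening: 0.0388
```

```bash
python3 - <<'E'
from h import *
avg(3)
E
```

```text
{'t': 19.225, 'q': [-0.59, 0.274, 1.563, -0.0, 1.304, 0.92], 'tool_pos': [0.542, -0.301, 0.091], 'orientation': [2.19, 0.067, -2.19], 'force': [0.382, -5.105, 2.679], 'wrist_torque': [-1.181, -0.016, 0.192], 'opening': 0.039}
F [ 0.27 -5.1   2.62] T [-1.158 -0.023  0.187] sd [0.016 0.016 0.013] j6 0.167 0.001
```

Request:
play_rows --plan '[{"slide": [0,0,0],"roll": 0,"fingers": 0.2},{"slide": [0,0,0],"roll": 0,"fingers": 1},{"slide": [0,0,0],"roll": 0,"fingers": 1},{"slide": [0,0,0],"roll": 0,"fingers": 1},{"slide": [0,0,0.6],"roll": 0,"fingers": 1},{"slide": [0,0,1],"roll": 0,"fingers": 1},{"slide": [0,0,1],"roll": 0,"fingers": 1},{"slide": [-0.15,0.93,0],"roll": 0,"fingers": 1},{"slide": [-0.15,0.93,0],"roll": 0,"fingers": 1},{"slide": [-0.15,0.93,0],"roll": 0,"fingers": 1},{"slide": [-0.15,0.93,0],"roll": 0,"fingers": 1},{"slide": [-0.15,0.93,0],"roll": 0,"fingers": 1},{"slide": [0,0,0],"roll": 0,"fingers": 1},{"slide": [0,0,0],"roll": 0,"fingers": 1}]'

```text
t: 20.98
tool_pos: [0.5196, -0.162, 0.1696]
orientation: [2.191, 0.066, -2.188]
force: [0.0, 0.7, 0.0]
opening: 0.0929
```

```bash
python3 - <<'E'
from h import *
st();s=robot.read_state();print(cv2.Rodrigues(np.array(s['orientation']))[0].round(3))
im=snap('scene','s4');cv2.imwrite('pics/s4c.png',cv2.resize(im[170:330,160:310,::-1],None,fx=3.5,fy=3.5))
im=snap('top','t4');cv2.imwrite('pics/t4c.png',cv2.resize(im[200:300,340:540,::-1],None,fx=4,fy=4))
E
```

```text
{'t': 20.975, 'q': [-0.396, 0.006, 1.708, -0.0, 1.426, 1.113], 'tool_pos': [0.52, -0.162, 0.17], 'orientation': [2.191, 0.066, -2.188], 'force': [0.031, 0.705, 0.02], 'wrist_torque': [0.01, 0.134, 0.003], 'opening': 0.093}
[[ 0.001  0.061 -0.998]
 [-0.001 -0.998 -0.061]
 [-1.     0.001 -0.001]]
```

View pics/s4c.png

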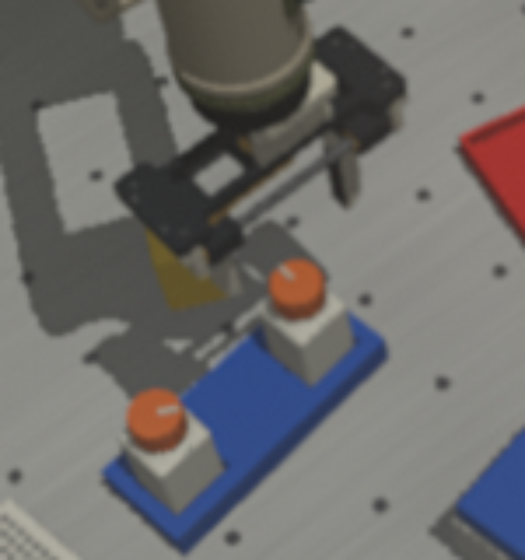

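View pics/t4c.png

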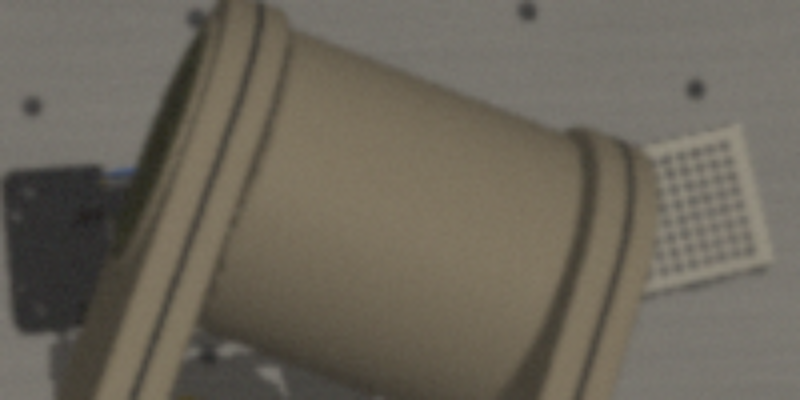

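```bash
python3 - <<'E'
from h import *
def lineang(f,roi,z):
    im=cv2.imread(f'pics/{f}.png').astype(int);x0,y0,x1,y1=roi
    c=im[y0:y1,x0:x1];hsv=cv2.cvtColor(c.astype(np.uint8),cv2.COLOR_BGR2HSV)
    m=((hsv[...,0]<16)|(hsv[...,0]>175))&(hsv[...,1]>130)
    hull=cv2.convexHull(np.argwhere(m)[:,::-1].astype(np.int32))
    ins=np.zeros(m.shape,np.uint8);cv2.fillConvexPoly(ins,hull,1)
    b=np.where(ins>0,c[...,0],0).astype(float)   # blue channel: white vs orange
    med=np.median(b[ins>0]);w=np.clip(b-med-15,0,None);ys,xs=np.mgrid[y0:y1,x0:x1]
    pts=np.argwhere(w>0);P=np.array([at_z('scene',(x+x0,y+y0),z)[:2] for y,x in pts]);ww=w[w>0]
    return P,ww
for f,roi,z,cen in [('s0',(195,279,215,298),.119,(.5412,-.3005)),('s4',(195,279,217,298),.1172,(.5412,-.3005)),('s0',(236,242,254,260),.119,(.519,-.162)),('s4',(236,242,254,260),.119,(.519,-.162))]:
    P,w=lineang(f,roi,z);d=P-np.array(cen);k=np.linalg.norm(d,axis=1)<.019
    m=(d[k]*w[k,None]).sum(0)/w[k].sum();print(f,k.sum(),m.round(4),np.degrees(np.arctan2(m[1],m[0])).round(1))
E
```

```text
s0 22 [-0.0087 -0.0018] -168.3
s4 27 [0.0036 0.0074] 63.9
s0 25 [-0.0075 -0.0012] -171.0
s4 17 [-0.0096 -0.0016] -170.6
```

Cap B's line turned about 128° clockwise (2.23 rad), so it is home. A's line is unchanged. Next I'll grip A by its cap and lift it.

Request:
play_rows --plan '[{"slide": [0,0,-1],"roll": 0,"fingers": 1},{"slide": [0,0,-0.95],"roll": 0,"fingers": 1},{"slide": [0,0,-0.6],"roll": 0,"fingers": 1},{"slide": [0,0,0],"roll": 0,"fingers": 1},{"slide": [0,0,0],"roll": 0,"fingers": -1},{"slide": [0,0,0],"roll": 0,"fingers": -1},{"slide": [0,0,0],"roll": 0,"fingers": -1},{"slide": [0,0,0],"roll": 0,"fingers": -1},{"slide": [0,0,0],"roll": 0,"fingers": -1},{"slide": [0,0,0],"roll": 0,"fingers": -1},{"slide": [0,0,0],"roll": 0,"fingers": -1},{"slide": [0,0,0],"roll": 0,"fingers": -1},{"slide": [0,0,0.2],"roll": 0,"fingers": -1},{"slide": [0,0,0.3],"roll": 0,"fingers": -1},{"slide": [0,0,0.5],"roll": 0,"fingers": -1},{"slide": [0,0,0.5],"roll": 0,"fingers": -1},{"slide": [0,0,0.5],"roll": 0,"fingers": -1},{"slide": [0,0,0],"roll": 0,"fingers": -1}]' --squeeze 25

```text
t: 23.32
tool_pos: [0.5204, -0.1619, 0.1543]
orientation: [2.193, 0.065, -2.186]
force: [0.1, -0.1, -2.4]
opening: 0.0387
```

```bash
python3 - <<'E'
from h import *
avg(3)
im=snap('scene','s5');cv2.imwrite('pics/s5c.png',cv2.resize(im[170:330,160:310,::-1],None,fx=3.5,fy=3.5))
E
```

```text
{'t': 23.475, 'q': [-0.396, 0.02, 1.728, 0.0, 1.394, 1.114], 'tool_pos': [0.519, -0.161, 0.152], 'orientation': [2.19, 0.067, -2.191], 'force': [-0.535, 0.002, -3.271], 'wrist_torque': [-0.008, 0.174, -0.032], 'opening': 0.039}
F [-0.69  0.13 -2.8 ] T [ 0.009  0.172 -0.011] sd [0.022 0.005 0.021] j6 0.0 0.0
```

View pics/s5c.png

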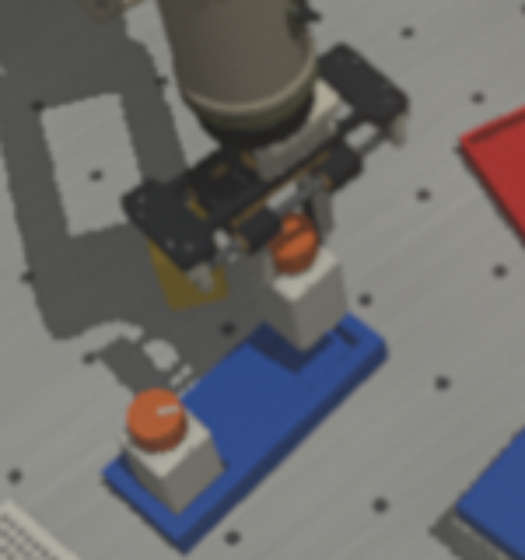

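The bottle is lifted upright, about 2.8 N hanging. Carrying it to the tray.

Request:
play_rows --plan '[{"slide": [0.04,0.4,0],"roll": 0,"fingers": -1},{"slide": [0.04,0.7,0],"roll": 0,"fingers": -1},{"slide": [0.04,0.8,0],"roll": 0,"fingers": -1},{"slide": [0.04,0.8,0],"roll": 0,"fingers": -1},{"slide": [0.04,0.8,0],"roll": 0,"fingers": -1},{"slide": [0.04,0.8,0],"roll": 0,"fingers": -1},{"slide": [0.04,0.8,0],"roll": 0,"fingers": -1},{"slide": [0.04,0.8,0],"roll": 0,"fingers": -1},{"slide": [0.04,0.8,0],"roll": 0,"fingers": -1},{"slide": [0.04,0.8,0],"roll": 0,"fingers": -1},{"slide": [0,0.8,0],"roll": 0,"fingers": -1},{"slide": [0,0.6,0],"roll": 0,"fingers": -1},{"slide": [0,0.3,0],"roll": 0,"fingers": -1},{"slide": [0,0,0],"roll": 0,"fingers": -1},{"slide": [0,0,0],"roll": 0,"fingers": -1},{"slide": [0,0,-0.6],"roll": 0,"fingers": -1},{"slide": [0,0,-0.6],"roll": 0,"fingers": -1},{"slide": [0,0,-0.5],"roll": 0,"fingers": -1},{"slide": [0,0,0],"roll": 0,"fingers": -1}]'

```text
t: 25.9
tool_pos: [0.5294, 0.1143, 0.0985]
orientation: [2.186, 0.066, -2.195]
force: [-0.6, 0.3, -1.3]
opening: 0.0387
```

```bash
python3 - <<'E'
from h import *
avg(2)
im=snap('scene','s6');cv2.imwrite('pics/s6c.png',cv2.resize(im[110:290,240:420,::-1],None,fx=3.2,fy=3.2))
E
```

```text
{'t': 26.0, 'q': [0.118, 0.067, 1.776, 0.0, 1.299, 1.628], 'tool_pos': [0.531, 0.115, 0.101], 'orientation': [2.19, 0.067, -2.191], 'force': [1.025, -0.219, -1.632], 'wrist_torque': [-0.018, 0.161, 0.044], 'opening': 0.039}
F [ 0.48 -0.15 -1.93] T [-0.005  0.172  0.035] sd [0.013 0.011 0.009] j6 -0.0 0.0
```

View pics/s6c.png

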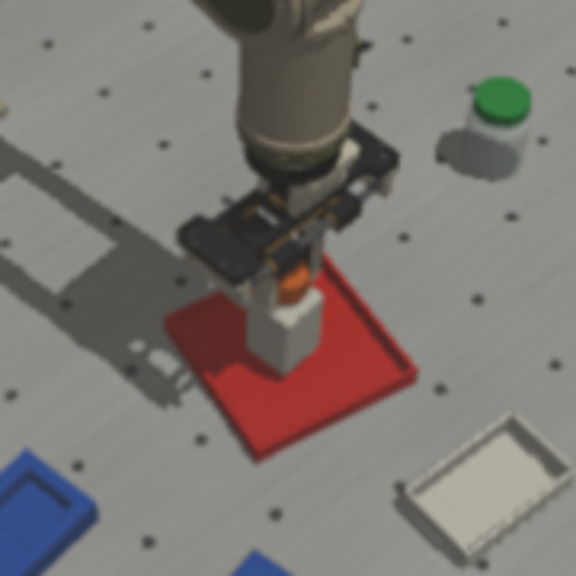

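The bottle is over the middle of the tray, about 13 mm up. Easing it down.

Request:
play_rows --plan '[{"slide": [0,0,-0.15],"roll": 0,"fingers": -1},{"slide": [0,0,-0.1],"roll": 0,"fingers": -1},{"slide": [0,0,-0.07],"roll": 0,"fingers": -1},{"slide": [0,0,-0.05],"roll": 0,"fingers": -1},{"slide": [0,0,0],"roll": 0,"fingers": -1},{"slide": [0,0,0],"roll": 0,"fingers": -1}]'

```text
t: 26.8
tool_pos: [0.5312, 0.1146, 0.09]
orientation: [2.191, 0.067, -2.19]
force: [0.1, 0.2, -1.6]
opening: 0.0387
```

```bash
python3 - <<'E'
from h import *
avg(4)
E
```

```text
{'t': 27.0, 'q': [0.118, 0.078, 1.785, -0.0, 1.278, 1.628], 'tool_pos': [0.531, 0.115, 0.09], 'orientation': [2.191, 0.067, -2.19], 'force': [0.061, 0.231, -2.957], 'wrist_torque': [0.015, 0.137, 0.002], 'opening': 0.038}
F [ 0.02 -0.01 -2.48] T [0.003 0.123 0.007] sd [0.017 0.01  0.013] j6 0.0 0.0
```

Request:
play_rows --plan '[{"slide": [0,0,-0.04],"roll": 0,"fingers": -1},{"slide": [0,0,-0.03],"roll": 0,"fingers": -1},{"slide": [0,0,0],"roll": 0,"fingers": -1},{"slide": [0,0,0],"roll": 0,"fingers": -1}]'

```text
t: 27.5
tool_pos: [0.5311, 0.1146, 0.0878]
orientation: [2.19, 0.067, -2.191]
force: [0.5, 0.0, -2.3]
opening: 0.0383
```

```bash
python3 - <<'E'
from h import *
avg(4)
E
```

```text
{'t': 27.7, 'q': [0.118, 0.081, 1.787, 0.0, 1.274, 1.628], 'tool_pos': [0.531, 0.115, 0.088], 'orientation': [2.191, 0.067, -2.19], 'force': [-0.307, -0.183, -2.81], 'wrist_torque': [-0.055, 0.137, 0.011], 'opening': 0.039}
F [-0.11 -0.06 -2.84] T [-0.022  0.138 -0.007] sd [0.022 0.025 0.031] j6 -0.0 0.0
```

Request:
play_rows --plan '[{"slide": [0,0,-0.02],"roll": 0,"fingers": -1},{"slide": [0,0,-0.02],"roll": 0,"fingers": -1},{"slide": [0,0,0],"roll": 0,"fingers": -1}]'

```text
t: 28.08
tool_pos: [0.5314, 0.1145, 0.087]
orientation: [2.191, 0.067, -2.19]
force: [-0.1, -0.3, 1.1]
opening: 0.0384
```

```bash
python3 - <<'E'
from h import *
avg(4)
E
```

```text
{'t': 28.275, 'q': [0.118, 0.082, 1.788, -0.0, 1.272, 1.628], 'tool_pos': [0.531, 0.115, 0.087], 'orientation': [2.191, 0.067, -2.19], 'force': [-0.438, -0.837, 1.952], 'wrist_torque': [-0.174, 0.21, 0.09], 'opening': 0.039}
F [-0.68 -0.82  1.83] T [-0.152  0.245  0.033] sd [0.025 0.026 0.042] j6 0.0 0.0
```

Contact: the force went from -2.8 to +1.8 N, so the tray carries the bottle. Letting go, rising, and moving clear.

Request:
play_rows --plan '[{"slide": [0,0,0],"roll": 0,"fingers": 0},{"slide": [0,0,0],"roll": 0,"fingers": 0.6},{"slide": [0,0,0],"roll": 0,"fingers": 1},{"slide": [0,0,0],"roll": 0,"fingers": 1},{"slide": [0,0,0.4],"roll": 0,"fingers": 1},{"slide": [0,0,1],"roll": 0,"fingers": 1},{"slide": [0,0,1],"roll": 0,"fingers": 1},{"slide": [0,0,1],"roll": 0,"fingers": 1},{"slide": [0,0,1],"roll": 0,"fingers": 1},{"slide": [-0.3,1,0],"roll": 0,"fingers": 1},{"slide": [-0.3,1,0],"roll": 0,"fingers": 1},{"slide": [-0.3,1,0],"roll": 0,"fingers": 1},{"slide": [-0.3,1,0],"roll": 0,"fingers": 1},{"slide": [-0.3,1,0],"roll": 0,"fingers": 1},{"slide": [-0.3,1,0],"roll": 0,"fingers": 1},{"slide": [-0.3,1,0],"roll": 0,"fingers": 1},{"slide": [-0.3,1,0],"roll": 0,"fingers": 1},{"slide": [0,0,0],"roll": 0,"fingers": 1}]'

```text
t: 30.52
tool_pos: [0.4584, 0.3563, 0.2195]
orientation: [2.19, 0.07, -2.189]
force: [0.5, 1.1, 0.3]
opening: 0.0929
```

```bash
python3 - <<'E'
from h import *
st();snap('scene','s7');im=snap('top','t7');cv2.imwrite('pics/t7c.png',cv2.resize(im[130:330,200:560,::-1],None,fx=2.2,fy=2.2,interpolation=cv2.INTER_CUBIC))
E
```

```text
{'t': 30.525, 'q': [0.572, 0.077, 1.544, 0.0, 1.52, 2.079], 'tool_pos': [0.458, 0.356, 0.219], 'orientation': [2.19, 0.07, -2.189], 'force': [0.487, 1.078, 0.284], 'wrist_torque': [-0.027, 0.18, 0.01], 'opening': 0.093}
```

View pics/s7.png

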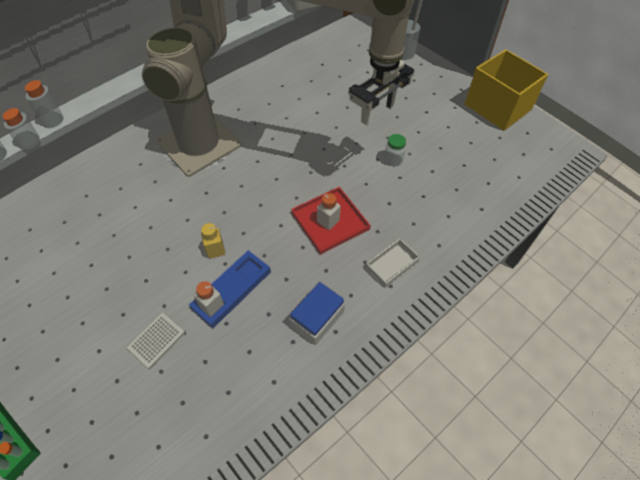

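View pics/t7c.png

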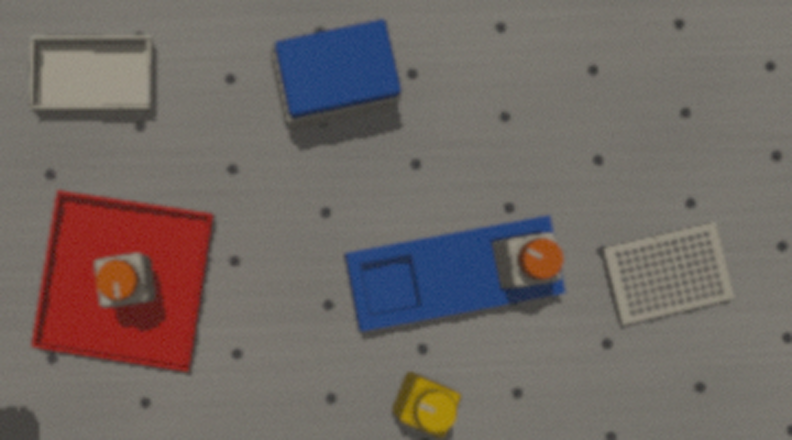

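Both pictures show the crossed-cap bottle upright in the middle of the tray (scene 329,210), the other in the holder, and everything else in place. I'll do one last check of B's line and then hand in.

```bash
python3 - <<'E'
from h import *
im=cv2.imread('pics/s7.png');t=cv2.imread('pics/t7.png')
a=[cv2.resize(c,(380,380),interpolation=cv2.INTER_CUBIC) for c in (im[275:305,190:220],t[230:265,425:460])]
cv2.imwrite('pics/f.png',np.hstack(a))
for c in [(.5412,-.3005)]:
    for a in (64,80,50): 
        p=np.array([[*c,.1172],[c[0]+.017*np.cos(np.radians(a)),c[1]+.017*np.sin(np.radians(a)),.1172]])
        print(a,((proj('scene',p)-[190,275])*380/30).round(),((proj('top',p)-[425,230])*380/35).round())
E
```

```text
64 [[173. 157.]
 [260. 137.]] [[236. 181.]
 [157. 145.]]
80 [[173. 157.]
 [253. 117.]] [[236. 181.]
 [150. 168.]]
50 [[173. 157.]
 [260. 156.]] [[236. 181.]
 [168. 127.]]
```

View pics/f.png

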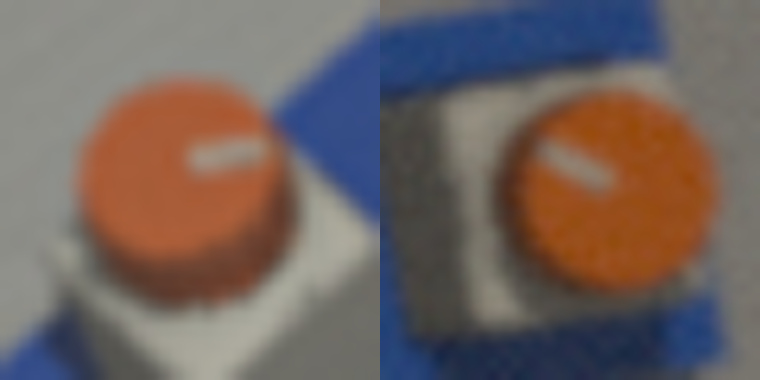

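The line points along about 62° in both cameras, which is about 128° from where it started, so cap B is home. Handing in.

```bash
python3 -c "
from plant import robot
print(robot.close_job(), robot.read_state()['t'])"
```

```text
the job is handed in; nothing more can be done
the job is handed in; nothing more can be done
```

The job is handed in: the sound cap is screwed home with its bottle in the holder, and the crossed-cap bottle is standing in the red tray. It took about 31 s of the 64 s.

- **Crossed cap (the bottle nearer the tray):** its torque kept rising as I turned, reaching about 0.09 N m. I stopped after 16° of tool turn, eased back and let go, and its line was back at its starting angle.
- **Sound cap (the far bottle):** it ran freely at about 0.01 N m and then stiffened at its stop, where I seated it to about 0.17 N m. Its line had turned about 128° (2.23 rad), against 2.2 rad for fully home, and both cameras show it at that angle.
- **Placing:** I lowered the crossed-cap bottle until I felt it touch the tray floor (about 2 N), then let go. The last pictures show it upright near the middle of the tray.
- **Other things:** the remaining things on the deck look unmoved, and the arm is clear.

One reading was unclear: after the first 10° on the crossed cap the torque could have meant either case, so I turned 6° more to tell. No other check failed or disagreed.

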